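# Trip the ejecting nest, trap the collar and ease it down to the pins

### The arm

A 6-joint arm with a two-finger parallel gripper is mounted at the origin on a cart in front of the work surface, level with it; the furniture and walls round the work are solid. World frame = base frame: x ahead of the robot, y to its left, z up, the work surface at z = 0. Lengths are in mm, angles in degrees, forces in N, time in s.
With the tool pointing down it reaches from about 375 to 900 mm from the base axis. Payload 3.1 kg.
Tool frame: the origin (TCP) lies between the finger pads; the fingertips stand 19 mm ahead of it and the grasp point (between the pads) is the TCP; z points along the fingers, y is the line along which they close (so a half turn about z gives the same grasp; the last joint's range is limited). The gripper opens to 87 mm and grips with 3 to 60 N. Pads are 19 mm wide; open, the fingers measure 117 mm over their backs; the gripper's body (75 mm by 190 mm) begins 51 mm behind the grasp point.
Start: joints at [59.616, 30.224, 82.088, -0, 67.689, -10.227], TCP at [215.326, 586.712, 241.548] pointing down, gripper open.
Joint ranges: [-176.69, 176.69], [-43.24, 126.21], [12.49, 139.97], [-82, 262], [0, 151.66], [-163.58, 163.58]. Speed limits (degrees/s): [159.86, 159.86, 180, 180, 180, 180].

### API

Orientations are given as a 3x3 rotation matrix whose columns are the frame's x, y, z axes.
In Python, from cell import * gives the robot as it stands.
- The arm moves only by the shell command python3 -m inch 'ROWS'. ROWS is text: rows parted by semicolons, each of 7 numbers parted by spaces: the closure, from 0 (fully open) to 1 (shut), then the shift along the tool's x, y, z as a fraction of full scale, then the turn, a rotation vector about the tool's x, y, z as a fraction of full scale. In form: grip x y z ax ay az; .... A call has 1 to 5 rows; each row is the pose to reach, as a shift and turn from the pose commanded when the call began, along the tool's axes at that moment; what a row does not reach only later rows make up. Full scale, the value 1, is 100 mm for a shift and 90 degrees for a turn. A row lasts 1/12 s, in which the tool goes at most 41.7 mm and 7.16 degrees, less where a joint would pass 70% of its speed; a pose out of reach is approached as far as the arm can. A call with a number of a shift or a turn outside -1 to 1 is refused whole. A call with a gripper value outside its range is refused whole. The fingers move at their own pace and stop on an object; the grip force is fixed at half the most. Time passes only in rows, so rows that repeat a pose let the fingers close. It gives the time, the measured TCP pose, the force, the opening and the grip force at its end, in the units of the state.
- read_state(): the state, without advancing time (a new reading comes with each control period).
- snapshot(name): name is "side" or "top" or "wrist"; returns the picture (420x560x3 uint8, red, green, blue); there is no depth.
- camera_params(name): a dict with "camera_matrix" (3x3 intrinsics, pixels), "world_from_camera" (4x4, takes a point from camera to world coordinates). Camera axes: x right, y down, z forward; pixel columns grow to the right and rows downward; lengths in mm; the calibration is good to about 2 mm. The wrist camera is an equidistant fisheye: a pixel r from the principal point sees the ray r / f radians off the axis. A picture is of the moment at which its call begins: read the wrist's pose just before it. camera_params takes no time and is no camera call; for the wrist camera it gives the pose at the moment of the call.
- job_done(): hands the job in; it is judged then, once.
The state is a dict: "t": time; "q": joint angles; "dq": joint speeds; "effort": joint torques, N m; "ee_pos": TCP position; "orientation": TCP orientation; "force": force on the tool from outside, world axes, zero at the start; "moment": the same for the moment, N m; "gripper_width": finger opening in mm; "finger_force": force on a finger pad.
Only numpy, scipy, OpenCV 4.12 (cv2) and the standard library are available. Lean on these libraries where they do the work, as an engineer would, in place of code of your own. Each camera call takes 0.05 s, during which the arm holds its last target. There are 200 camera calls.

### The job

The spindle collar in the sloping deburring nest is finished. Press the thumb pad right down with one fingertip so that the sprung ejector kicks the collar out, and trap it with the other finger, the first one still on the pad, before it can slide away. Then let the collar down the slope slowly against that finger until it rests against the two stop pins at the bottom, and move clear; do not lift the collar off the slope, and leave the other things on the bench alone.

Things in the scene. Friction and masses are not known exactly. Their poses are not given: they have to be found in the camera images.
- jig: The nest's 120 x 222 x 12 mm plywood baseboard with a wooden wedge, fixed to the bench; place and heading vary. Origin: on the bench, 65 mm plumb below run_out's origin; z up. Beyond the lower end of the slope, and beside it on the robot's side below the pad, nothing stands higher than this board (12 mm) except the pad's small bracket, which ends 70 mm down the slope
- run_out: Sloping steel bed, 64 mm wide, y -68 to 118 mm. Origin: bed surface, centre line, under the nested collar, 65 mm above the bench. +y runs down the slope (robot's left, 20 degrees below level), +z square to the bed, +x level, across, away from the robot. Guide strips 11 mm high leave a 52 mm lane; outer faces x = -32, 32 mm. Slick (friction 0.15): an unheld collar shoots to the pins in 0.3 s
- pins (a point): Middle between the two stop pins, on the bed's surface, at x = 0, y = 102 mm in run_out's frame (axes as run_out). The pins, 7 mm thick and 16 mm tall, stand 22 mm either side: a finger passes between them (37 mm clear) and the lane is open beyond. A collar at rest against them has its origin at y = 85 mm in run_out's frame and reaches past the pins in the middle
- blade (a point): Middle of the top edge of the steel catch blade in front of the nested collar, at x = 0, y = 27, z = 5.5 mm in run_out's frame (axes as run_out). The blade, 3.5 mm thick, crosses the lane and leaves through a gap in the near guide strip to the thumb pad, which carries it; it sinks below the bed as the pad is pressed
- pusher (a point): Middle of the front face of the brass pusher of the sprung ejector, which bears on the back of the nested collar (axes as run_out). Its stroke is 14 mm down the slope; it pushes with 3.6 N, falling to 1.9 N at the end of the stroke. Behind it stands its dark steel housing, 26 mm above the bed
- thumb_pad: Dark ribbed steel press pad, 28 (x) x 38 (y) x 5 mm, beside the lane on the robot's side. Origin: centre of its top; axes as run_out. Up, it is at x -50, y 56, z 14 mm in run_out's frame; it sinks 8 mm along -z to a firm stop, its top then 6 mm above the bed's plane, so a finger on it and one in the lane are level. Takes 3 to 4 N; let go, it rises weakly and does not shift a collar over the blade
- catch (a joint): Travel of the thumb pad and catch blade in m: 0 up (blade holds the collar), 0.008 fully pressed; the blade is below the bed from 0.006 on
- collar: The plain steel collar in the nest: a ring 49 mm across and 30 mm high with a bore, about 0.22 kg. Origin: centre of its underside; own z is its axis. It starts at run_out's origin, flat on the bed. As it leans with the bed, its upper front edge is its foremost point: level, 33 mm down the slope from its origin
- wide_collar: A steel collar 54 mm across and 20 mm high, lying on the bench past the upper end of the nest; leave it alone. Origin: the centre of its underside
- thin_collar: A steel collar 54 mm across and 10 mm high, lying on the bench past the upper end of the nest; leave it alone. Origin: the centre of its underside
- blue_driver: A blue screwdriver, 166 mm long and 24 mm thick, lying along the robot's side of the nest; leave it alone. Origin: under its middle
- tape: A yellow pocket tape measure, 37 x 81 x 62 mm, standing on the bench to the left; leave it alone. Origin: the centre of its underside
- wedge_offcut: A dark wooden wedge offcut, 60 x 100 x 26 mm, on the bench to the right; leave it alone. Origin: the centre of its underside
Not all that is in view belongs to the job. Leave any purple or yellow look-alike of the collar alone.

How it is judged (in metres and radians):
On the way, in this order (a step that is already met when the one before it is completed fails the run):
1. a finger presses the thumb pad down (past 3.5 mm; the blade still holds) (value of joint catch above 0.0035 m and contact force between the fingers and thumb_pad above 0.3 N).
2. the collar is out of its nest by 4 to 50 mm and is stopped (under 0.15 m/s) against a finger while a finger is still on the thumb pad, for 0.2 s (contact force between the fingers and thumb_pad above 0.1 N and contact force between the fingers and collar above 0.1 N and y of collar in the frame of run_out between 0.004 and 0.05 m and linear speed of collar below 0.15 m/s), for 0.2 s.
At the end, for the whole second after the job is handed in: the collar lies flat on the bed (within 0.12 rad and 5 mm), at rest against the two stop pins: its origin 79 to 91 mm down the slope from where it was nested and within 6 mm of the centre line (y of collar in the frame of run_out between 0.079 and 0.091 m and x of collar in the frame of run_out between -0.006 and 0.006 m and z of collar in the frame of run_out between -0.004 and 0.005 m and angle between the z axis of collar and the z axis of run_out, either way round below 0.12 rad and linear speed of collar below 0.02 m/s); the robot touches nothing.
It fails at once if the collar runs away down the slope: faster than 0.3 m/s when more than 55 mm from its nest (y of collar in the frame of run_out above 0.055 m and linear speed of collar above 0.3 m/s).
It fails at once if the collar is lifted more than 12 mm off the bed (z of collar in the frame of run_out above 0.012 m).
It fails at once if another thing on the bench is moved more than 30 mm (distance of any of wide_collar, thin_collar, blue_driver, tape, wedge_offcut from where it was at the start of the episode above 0.03 m).
It also fails if it takes over 35 s, if anything falls off the work surface, if the arm or the gripper's body presses on something with over 40 N, if the wrist force passes 120 N, or if a joint passes its speed limit or range.

## Working session

There is one attempt and no reset: what is moved stays moved. The work goes in short steps, Python scripts to look and compute and a shell command to move; the robot and the scene stay as the last step left them, time stands still between calls to the robot, and variables do not carry over. Pictures are saved under pics/ and viewed, at most 10 in all, crops included, and the job is handed in when it is done.

```bash
ls; mkdir -p pics
python3 - <<'E'
from cell import *
import cv2
for n in ("side","top"):
    im=snapshot(n); cv2.imwrite(f"pics/{n}0.png",im[:,:,::-1])
    p=camera_params(n); print(n,p["camera_matrix"].round(1).tolist(),p["world_from_camera"].round(3).tolist())
s=read_state(); print(s["t"],s["ee_pos"],s["orientation"],s["gripper_width"],s["force"])
E
```

```text
pics
side [[451.1, 0.0, 275.1], [0.0, 451.1, 205.7], [0.0, 0.0, 1.0]] [[0.993, -0.055, 0.1, 399.417], [-0.112, -0.637, 0.762, -698.228], [0.022, -0.769, -0.639, 774.006], [0.0, 0.0, 0.0, 1.0]]
top [[439.2, 0.0, 282.4], [0.0, 439.2, 207.4], [0.0, 0.0, 1.0]] [[0.002, -0.988, 0.154, 331.862], [-1.0, -0.003, -0.007, 120.089], [0.007, -0.154, -0.988, 1234.273], [0.0, 0.0, 0.0, 1.0]]
0.1 [214.99445216 586.18602002 240.66494707] [[-9.38753149e-01  3.44588872e-01 -1.01689220e-03]
 [ 3.44590179e-01  9.38751661e-01 -1.71096344e-03]
 [ 3.65030279e-04 -1.95658339e-03 -9.99998019e-01]] 86.85095897772244 [-0.57881504 -0.00632365 -0.18838025]
```

View pics/top0.png

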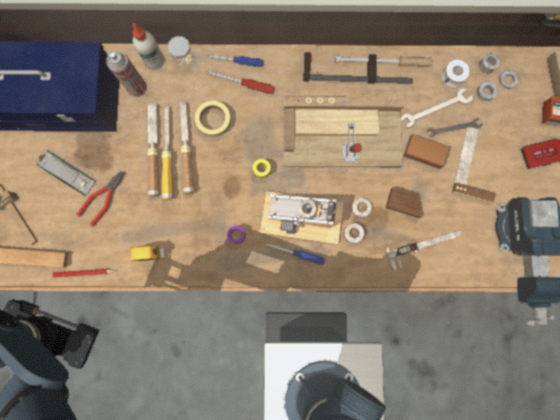

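View pics/side0.png

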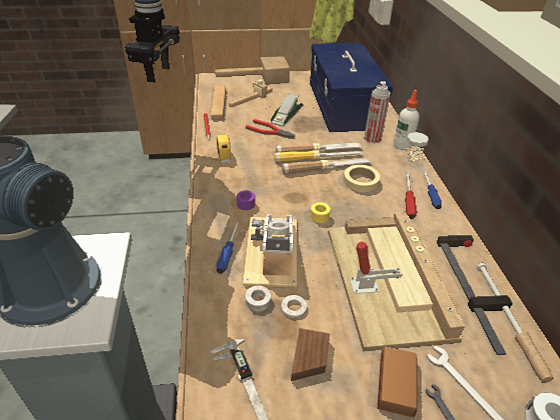

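The top view shows the jig at about (302,216), with the collar in the nest at (310,208) and the pad at (288,226). Possible mix-ups are the loose collars at (362,207) and (355,232), the purple ring at (236,235) and the yellow ring at (261,168). The ring on the steel bed is the one I want. Next is a close crop to check.

Run:
```python
import cv2,numpy as np
a=cv2.imread("pics/top0.png")[182:252,250:350]; b=cv2.imread("pics/side0.png")[205:295,230:320]
a=cv2.resize(a,None,fx=5,fy=5,interpolation=cv2.INTER_CUBIC); b=cv2.resize(b,(350,350),interpolation=cv2.INTER_CUBIC)
c=np.hstack([cv2.resize(a,(448,314)),cv2.resize(b,(314,314))])
cv2.imwrite("pics/crop0.png",c)
```

```text
(no output)
```

View pics/crop0.png

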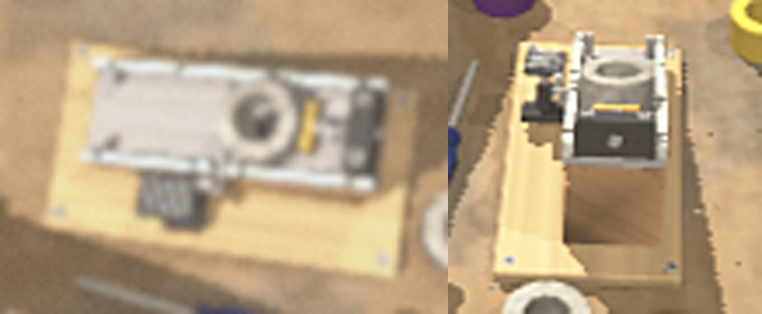

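The crop confirms it: the pale collar in the bed is at crop (258,117), the yellow-marked pusher is to its right, the pad is at (172,200), and the stop pins are at the left end. I'll cast rays to get rough positions.

```bash
cat > h.py <<'E'
from cell import *
import numpy as np, cv2
def ray(n,uv,P=None):
    P=P or camera_params(n); K=P["camera_matrix"]; T=np.array(P["world_from_camera"])
    x=(uv[0]-K[0][2])/K[0][0]; y=(uv[1]-K[1][2])/K[1][1]
    if n=="wrist":
        r=np.hypot(x,y); s=np.sin(r)/r if r>1e-9 else 1.; d=np.array([x*s,y*s,np.cos(r)])
    else: d=np.array([x,y,1.])
    d=T[:3,:3]@d; return T[:3,3],d/np.linalg.norm(d)
def onz(n,uv,z,P=None):
    o,d=ray(n,uv,P); return o+d*(z-o[2])/d[2]
def tri(rs):
    A=sum(np.eye(3)-np.outer(d,d) for o,d in rs); b=sum((np.eye(3)-np.outer(d,d))@o for o,d in rs)
    return np.linalg.solve(A,b)
def proj(P,X):
    K=P["camera_matrix"]; T=np.linalg.inv(P["world_from_camera"]); c=T[:3,:3]@X+T[:3,3]
    r=np.hypot(c[0],c[1]); th=np.arctan2(r,c[2])/r
    return np.array([K[0][2]+K[0][0]*c[0]*th,K[1][2]+K[1][1]*c[1]*th])
E
python3 - <<'E'
from h import *
f=lambda x,y:(250+x/4.48,182+y/4.48); g=lambda x,y:(230+(x-448)*90/314,205+y*90/314)
np.set_printoptions(precision=1,suppress=True)
for c in [(72,45),(415,90),(398,275),(48,225)]: print(onz("top",f(*c),12))
print("collar",onz("top",f(258,117),93),tri([ray("top",f(258,117)),ray("side",g(620,70))]))
print("pad",onz("top",f(172,200),60),tri([ray("top",f(172,200)),ray("side",g(544,60))]))
s=read_state();P=camera_params("wrist"); R=np.array(s["orientation"])
T=np.array(P["world_from_camera"]); print(R.T@(T[:3,3]-s["ee_pos"])); print(R.T@T[:3,:3],P["camera_matrix"])
E
```

```text
[565.8 158.3  12. ]
[537.6 -58.1  12. ]
[421.  -45.3  12. ]
[451.6 172.4  12. ]
collar [507.6  46.3  93. ] [507.5  46.2  92.2]
pad [462.1  96.1  60. ] [462.2  96.1  59.9]
[  72.    -0.3 -142.9]
[[-0.  -1.  -0.3]
 [ 1.  -0.   0. ]
 [-0.  -0.3  1. ]] [[325.2   0.  281.6]
 [  0.  325.2 203.8]
 [  0.    0.    1. ]]
```

```bash
cat >> h.py <<'E'
from scipy.spatial.transform import Rotation as Ro
import json,os
F=dict(o=[506.2,36.0,65],yaw=-7.6)
if os.path.exists("F.json"): F=json.load(open("F.json"))
a=np.radians(F["yaw"]); O=np.array(F["o"],float)
B=Ro.from_euler("zx",[F["yaw"],-20],degrees=True).as_matrix()  # columns run_out axes
Rt=np.column_stack([B[:,1],B[:,0],-B[:,2]])
def W(p): return O+B@np.array(p,float)
def L(p): return B.T@(np.array(p)-O)
def go(p,world=False):
    "rows to bring the point midway between fingertips to p in run_out frame"
    s=read_state(); R=np.array(s["orientation"]); t=np.array(p,float) if world else W(p)-19*Rt[:,2]
    v=R.T@(t-s["ee_pos"])/100; r=Ro.from_matrix(R.T@Rt).as_rotvec()/(np.pi/2)
    print("shift",v.round(3),"turn",r.round(3),"t",s["t"],"tips now",(L(np.array(s["ee_pos"])+19*R[:,2])).round(1),"w",round(s["gripper_width"],1),"f",np.round(B.T@s["force"],1))
E
python3 -c "
from h import *
print(B.round(3)); go([-25,46,130])"
```

```text
[[ 0.991  0.132  0.   ]
 [-0.124  0.931  0.342]
 [ 0.045 -0.339  0.94 ]]
shift [-4.12  -3.315  0.529] turn [ 0.123 -0.205  0.851] t 0.1 tips now [-350.   420.8  335.4] w 86.9 f [-0.6 -0.  -0.2]
```

```bash
sed -i 's/"zx"/"ZX"/' h.py; python3 -c "
from h import *
print(B.round(3)); go([-25,46,130])"
```

```text
[[ 0.991  0.124  0.045]
 [-0.132  0.931  0.339]
 [ 0.    -0.342  0.94 ]]
shift [-4.181 -3.295  0.519] turn [ 0.149 -0.187  0.851] t 0.1 tips now [-361.4  422.7  320.6] w 86.9 f [-0.6 -0.  -0.2]
```

```bash
python3 -m inch '0.6 -0.3 -0.24 0 0 0 0; 0.6 -0.6 -0.48 0 0 0 0; 0.6 -0.9 -0.72 0 0 0 0; 0.6 -1 -0.8 0 0 0 0'; python3 -m inch '0.6 -0.3 -0.24 0 0 0 0.05; 0.6 -0.6 -0.48 0 0.01 -0.02 0.1; 0.6 -0.9 -0.72 0 0.02 -0.04 0.17; 0.6 -1 -0.8 0 0.04 -0.05 0.24; 0.6 -1 -0.8 0 0.05 -0.06 0.3'; python3 -c "
from h import *
go([-25,46,130])"
```

```text
t: 0.43
ee_pos: [282.7, 473.1, 240.8]
orientation: [[-0.938, 0.346, -0.001], [0.346, 0.938, -0.004], [-0.0, -0.004, -1.0]]
force: [-0.9, -0.1, -0.5]
gripper_width: 67.7
finger_force: 0.0
t: 0.85
ee_pos: [349.4, 365.2, 241.5]
orientation: [[-0.671, 0.741, 0.034], [0.733, 0.669, -0.119], [-0.111, -0.055, -0.992]]
force: [-1.0, 0.6, 0.1]
gripper_width: 38.1
finger_force: 0.0
shift [-2.617 -0.458  0.843] turn [ 0.094 -0.127  0.546] t 0.85 tips now [-198.   231.2  251.9] w 38.1 f [-1.1  0.4  0.3]
```

```bash
python3 -m inch '0.6 -0.3 -0.04 0.04 0.01 -0.02 0.06; 0.6 -0.6 -0.08 0.08 0.02 -0.03 0.13; 0.6 -0.9 -0.12 0.12 0.03 -0.05 0.2; 0.6 -1 -0.16 0.15 0.04 -0.06 0.26; 0.6 -1 -0.16 0.15 0.05 -0.08 0.32'; python3 -c "
from h import *
go([-25,46,130])"
```

```text
t: 1.27
ee_pos: [405.5, 280.1, 238.1]
orientation: [[-0.227, 0.974, 0.023], [0.938, 0.225, -0.262], [-0.26, -0.038, -0.965]]
force: [-0.3, 0.6, 0.6]
gripper_width: 34.7
finger_force: 0.0
shift [-1.457  0.547  0.877] turn [ 0.046 -0.049  0.226] t 1.2667 tips now [-131.   157.3  221.9] w 34.7 f [-0.4  0.3  0.8]
```

```bash
python3 -m inch '0.6 -0.3 0.1 0.1 0.01 -0.01 0.06; 0.6 -0.6 0.2 0.25 0.02 -0.02 0.12; 0.6 -0.9 0.3 0.4 0.03 -0.04 0.18; 0.6 -1 0.4 0.55 0.05 -0.05 0.226; 0.6 -1 0.5 0.6 0.05 -0.05 0.226'; python3 -c "
from h import *
go([-25,46,130])"
```

```text
t: 1.68
ee_pos: [479.2, 182.8, 202.9]
orientation: [[0.12, 0.991, -0.052], [0.932, -0.131, -0.339], [-0.343, -0.007, -0.939]]
force: [-0.2, 0.8, 0.3]
gripper_width: 34.9
finger_force: 0.0
shift [-0.402  0.212  0.29 ] turn [-0.004  0.001  0.002] t 1.6833 tips now [-46.3  86.2 159.1] w 34.9 f [-0.3  0.6  0.5]
```

```bash
python3 - <<'E'
from h import *
import pickle
P=camera_params("wrist"); im=snapshot("wrist"); cv2.imwrite("pics/w1.png",im[:,:,::-1]); pickle.dump(P,open("P1","wb"))
E
python3 -m inch '0.6 -0.2 0.1 0.15 0 0 0; 0.6 -0.4 0.2 0.29 0 0 0; 0.6 -0.4 0.2 0.29 0 0 0; 0.6 -0.4 0.2 0.29 0 0 0'
python3 - <<'E'
from h import *
import pickle
P=camera_params("wrist"); im=snapshot("wrist"); cv2.imwrite("pics/w2.png",im[:,:,::-1]); pickle.dump(P,open("P2","wb"))
go([-25,46,130])
for n,p in dict(collartop=[0,0,30],pad=[-50,56,14],pinL=[-22,102,16],pinR=[22,102,16],orig=[0,0,0]).items():
    print(n,[proj(pickle.load(open(q,"rb")),W(p)).round(0) for q in("P1","P2")])
E
```

```text
t: 2.07
ee_pos: [491.3, 135.4, 190.6]
orientation: [[0.116, 0.992, -0.05], [0.933, -0.126, -0.338], [-0.341, -0.007, -0.94]]
force: [-0.0, -0.3, 0.0]
gripper_width: 35.0
finger_force: 0.0
shift [-0.023  0.029  0.025] turn [-0.002 -0.001  0.006] t 2.1167 tips now [-28.   48.3 132.5] w 34.5 f [0.3 0.3 0.3]
collartop [array([328., 279.]), array([313., 256.])]
pad [array([279., 221.]), array([258., 190.])]
pinL [array([308., 176.]), array([290., 138.])]
pinR [array([353., 177.]), array([341., 139.])]
orig [array([325., 266.]), array([311., 243.])]
```

View pics/w1.png

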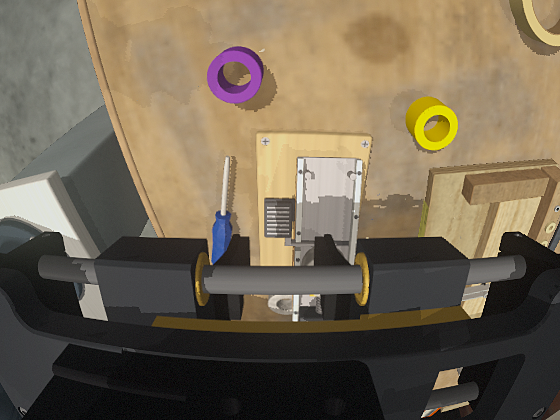

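View pics/w2.png

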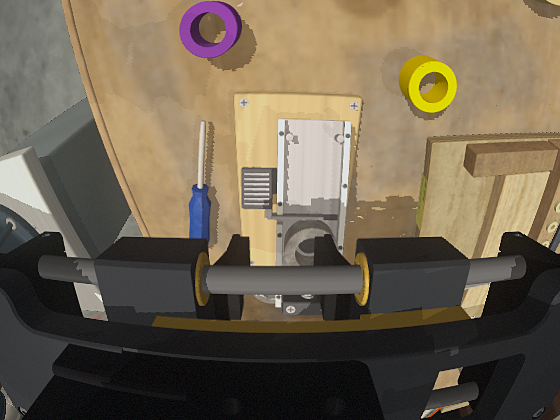

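The wrist views show the pins at about (290,138) and (338,139) and the pad centre at about (258,188), all within 3 px of prediction. I'll refine with an enlarged crop of w1 and w2.

Run:
```python
import cv2,numpy as np
a=cv2.imread("pics/w1.png")[145:245,255:375]; b=cv2.imread("pics/w2.png")[110:260,235:355]
cv2.imwrite("pics/crop2.png",np.hstack([cv2.resize(a,(396,330),interpolation=cv2.INTER_CUBIC),np.zeros((600,4,3),np.uint8)[:330],cv2.resize(b,(396,495),interpolation=cv2.INTER_CUBIC)[:330]]))
c=np.zeros((500,800,3),np.uint8); c[:330,:396]=cv2.resize(a,(396,330),interpolation=cv2.INTER_CUBIC); c[:495,400:796]=cv2.resize(b,(396,495),interpolation=cv2.INTER_CUBIC); cv2.imwrite("pics/crop2.png",c)
```

```text
(no output)
```

View pics/crop2.png

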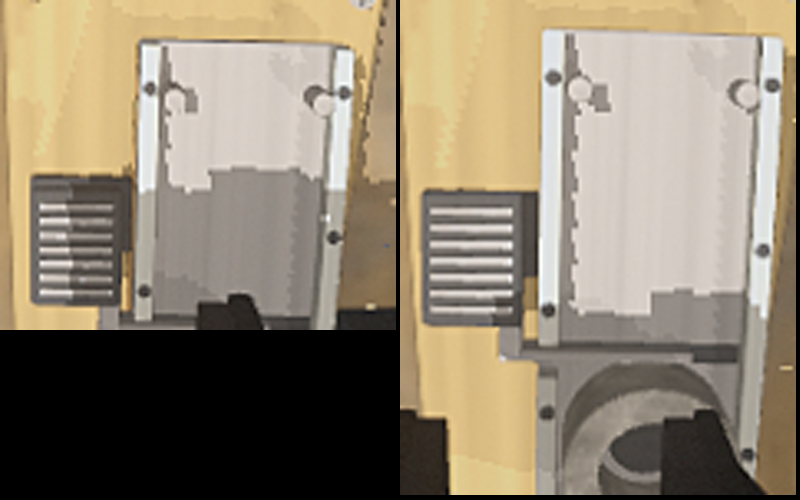

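Run:
```python
from h import *
import pickle
P1,P2=[pickle.load(open(q,"rb")) for q in("P1","P2")]
f=lambda x,y:(255+x/3.3,145+y/3.3); g=lambda x,y:(235+(x-400)/3.3,110+y/3.3)
np.set_printoptions(precision=1,suppress=True)
def plane(uv,P,z):
    o,d=ray("wrist",uv,P); o=L(o); d=B.T@d; return o+d*(z-o[2])/d[2]
for n,u,v,z in [("pinL",(177,99),(580,89),16),("pinR",(323,102),(746,95),16),("pad",(76,241),(473,258),14),("endL",(140,43),(545,30),11),("endR",(350,47),(782,38),11)]:
    print(n,"tri",L(tri([ray("wrist",f(*u),P1),ray("wrist",g(*v),P2)])),"plane",plane(f(*u),P1,z),plane(g(*v),P2,z))
```

```text
pinL tri [-22.  103.1  15.9] plane [-21.7 103.3  16. ] [-22.3 103.   16. ]
pinR tri [ 21.9 102.2  12.3] plane [ 21.4 103.   16. ] [ 21.  102.3  16. ]
pad tri [-51.4  54.3  -1.9] plane [-50.9  59.5  14. ] [-50.4  57.6  14. ]
endL tri [-31.8 118.    3.5] plane [-32.4 118.9  11. ] [-31.5 118.2  11. ]
endR tri [ 33.1 117.4  -0.4] plane [ 29.9 118.8  11. ] [ 31.1 117.6  11. ]
```

```bash
python3 -c "
from h import *
go([-25.4,47.5,24])"
```

```text
shift [-0.01   0.029  1.085] turn [-0.002 -0.001  0.006] t 2.1167 tips now [-28.   48.3 132.5] w 34.5 f [0.3 0.3 0.3]
```

```bash
python3 -m inch '0.6 -0.01 0.03 0.25 0 0 0; 0.6 -0.01 0.03 0.5 0 0 0; 0.6 -0.01 0.03 0.75 0 0 0.006; 0.6 -0.01 0.03 0.95 0 0 0.006; 0.6 -0.01 0.03 1 0 0 0.006';  python3 -c "
from h import *
go([-25.4,47.5,18])"
```

```text
t: 2.53
ee_pos: [487.8, 100.5, 95.1]
orientation: [[0.123, 0.991, -0.053], [0.931, -0.134, -0.339], [-0.343, -0.007, -0.939]]
force: [-1.0, -0.2, 1.0]
gripper_width: 34.8
finger_force: 0.0
shift [0.    0.015 0.123] turn [-0.005  0.     0.001] t 2.5333 tips now [-26.9  47.5  30.3] w 34.8 f [-0.9 -0.7  0.9]
```

```bash
python3 -m inch '0.6 0 0.015 0.06 -0.003 0 0; 0.6 0 0.015 0.12 -0.003 0 0; 0.6 0 0.015 0.14 -0.003 0 0; 0.6 0 0.015 0.14 -0.003 0 0';  python3 -c "
from h import *
go([-25.4,47.5,14])"; python3 -m inch '0.6 0 0 0.02 0 0 0; 0.6 0 0 0.04 0 0 0; 0.6 0 0 0.04 0 0 0';  python3 -c "
from h import *
go([-25.4,47.5,5])"
```

```text
t: 2.87
ee_pos: [490.9, 95.4, 84.3]
orientation: [[0.126, 0.991, -0.043], [0.931, -0.133, -0.339], [-0.342, 0.003, -0.94]]
force: [-0.5, 0.2, 0.2]
gripper_width: 34.7
finger_force: 0.0
shift [ 0.007 -0.024  0.045] turn [ 0.001 -0.    -0.001] t 2.8667 tips now [-22.9  46.8  18.5] w 34.7 f [-0.5  0.1  0.3]
t: 3.12
ee_pos: [491.0, 93.8, 80.5]
orientation: [[0.126, 0.991, -0.042], [0.931, -0.133, -0.339], [-0.341, 0.003, -0.94]]
force: [-0.0, 0.2, 1.0]
gripper_width: 34.9
finger_force: 0.3
shift [ 0.009 -0.027  0.094] turn [ 0.002 -0.    -0.001] t 3.1167 tips now [-22.6  46.6  14.4] w 34.9 f [-0.  -0.1  1. ]
```

```bash
python3 -m inch '0.6 0 -0.025 0.015 0 0 0; 0.6 0.005 -0.025 0.035 0 0 0; 0.6 0.005 -0.025 0.045 0 0 0; 0.6 0.005 -0.025 0.045 0 0 0';  python3 -c "
from h import *
go([-25.4,47.5,5])"
```

```text
t: 3.45
ee_pos: [488.2, 93.3, 75.5]
orientation: [[0.127, 0.991, -0.043], [0.932, -0.134, -0.338], [-0.34, 0.003, -0.94]]
force: [1.4, 3.5, 0.5]
gripper_width: 35.0
finger_force: 1.7
shift [-0.     0.     0.045] turn [ 0.001 -0.001 -0.001] t 3.45 tips now [-25.4  47.6   9.5] w 35.0 f [0.9 3.3 1.8]
```

```bash
python3 -m inch '0.6 0 0 0.02 0 0 0; 0.6 0 0 0.04 0 0 0; 0.6 0 0 0.045 0 0 0; 0.6 0 0 0.045 0 0 0; 0.6 0 0 0.045 0 0 0';  python3 - <<'E'
from h import *
go([-25.4,47.5,5])
im=snapshot("wrist"); cv2.imwrite("pics/w3.png",im[:,:,::-1])
c=np.vstack([im[100:300,160:430],]); cv2.imwrite("pics/w3c.png",cv2.resize(c[:,:,::-1],(675,500),interpolation=cv2.INTER_CUBIC))
E
```

```text
t: 3.87
ee_pos: [488.0, 92.3, 72.4]
orientation: [[0.127, 0.991, -0.043], [0.932, -0.134, -0.338], [-0.341, 0.003, -0.94]]
force: [0.3, 6.9, 11.6]
gripper_width: 34.9
finger_force: 8.4
shift [-0.001  0.001  0.013] turn [ 0.002 -0.001 -0.002] t 3.8667 tips now [-25.5  47.7   6.3] w 34.9 f [-0.6  2.5 13.3]
```

View pics/w3c.png

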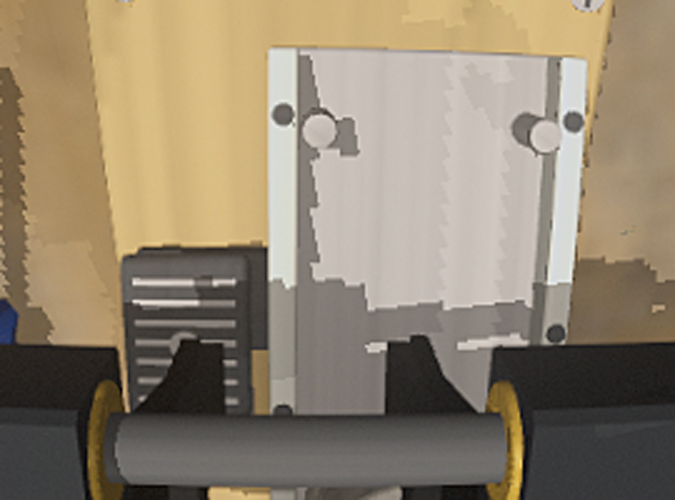

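The pad is on its stop at 13 N. The push of about 2.5 N down the slope matches the ejector plus the collar's weight, so the collar is against the finger. I'll hold briefly, ease off, then let it down.

```bash
python3 -m inch '0.6 0 0 0 0 0 0; 0.6 0 0 0 0 0 0; 0.6 0 0 -0.005 0 0 0; 0.6 0 0 -0.01 0 0 0; 0.6 0 0 -0.01 0 0 0'; python3 -c "
from h import *
go([-25.4,47.5,7])"; python3 -m inch '0.6 0.02 0 0 0 0 0; 0.6 0.05 0 0 0 0 0; 0.6 0.08 0 -0.003 0 0 0; 0.6 0.11 0 -0.005 0 0 0; 0.6 0.14 0 -0.005 0 0 0'; python3 -c "
from h import *
go([-25.4,75,8])"
```

```text
t: 4.33
ee_pos: [488.0, 92.4, 72.7]
orientation: [[0.127, 0.991, -0.043], [0.932, -0.134, -0.338], [-0.341, 0.003, -0.94]]
force: [1.7, 5.9, 6.6]
gripper_width: 34.4
finger_force: 6.0
shift [-0.001  0.001 -0.005] turn [ 0.001 -0.001 -0.001] t 4.3333 tips now [-25.5  47.6   6.5] w 34.4 f [0.9 3.5 8.3]
t: 4.75
ee_pos: [488.6, 103.3, 68.7]
orientation: [[0.125, 0.991, -0.047], [0.93, -0.133, -0.343], [-0.346, -0.001, -0.938]]
force: [0.3, -1.8, 8.2]
gripper_width: 34.7
finger_force: 3.4
shift [ 0.157  0.01  -0.016] turn [-0.001  0.003 -0.   ] t 4.75 tips now [-26.4  59.2   6.5] w 34.7 f [ 0.6 -4.4  7.1]
```

```bash
python3 -m inch '0.6 0.03 0 -0.005 0 0 0; 0.6 0.06 0.005 -0.005 0 0 0; 0.6 0.09 0.01 -0.01 0 0 0; 0.6 0.12 0.01 -0.01 0 0 0; 0.6 0.15 0.01 -0.01 0 0 0'; python3 -c "
from h import *
go([-25.4,95,8])";  python3 -m inch '0.6 0.03 0 0 0 0 0; 0.6 0.06 0 0 0 0 0; 0.6 0.09 0 0 0 0 0; 0.6 0.12 0 0 0 0 0; 0.6 0.15 0 0 0 0 0'; python3 -c "
from h import *
go([-25.4,110,8])"
```

```text
t: 5.17
ee_pos: [492.0, 119.2, 63.4]
orientation: [[0.126, 0.991, -0.045], [0.931, -0.134, -0.339], [-0.342, 0.001, -0.94]]
force: [0.3, 0.3, 0.0]
gripper_width: 34.8
finger_force: 0.6
shift [ 0.187 -0.003 -0.01 ] turn [ 0.    -0.    -0.001] t 5.1667 tips now [-25.1  76.3   7. ] w 34.8 f [0.2 0.3 0.1]
t: 5.58
ee_pos: [494.3, 133.5, 58.5]
orientation: [[0.126, 0.991, -0.044], [0.931, -0.134, -0.339], [-0.342, 0.002, -0.94]]
force: [0.4, 0.1, -0.3]
gripper_width: 35.2
finger_force: 0.2
shift [ 0.185 -0.007 -0.006] turn [ 0.001 -0.    -0.001] t 5.5833 tips now [-24.7  91.5   7.4] w 35.2 f [ 0.4  0.2 -0.3]
```

Run:
```python
from h import *
im=snapshot("side"); c=cv2.resize(im[150:300,210:330,::-1],(480,600),interpolation=cv2.INTER_CUBIC)
cv2.imwrite("pics/s3.png",c)
```

```text
(no output)
```

View pics/s3.png

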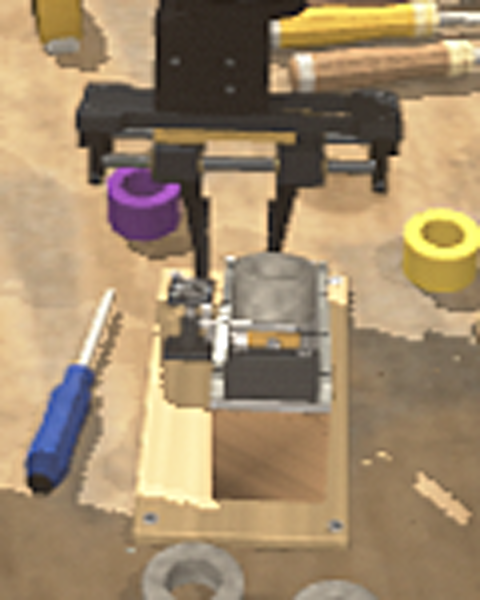

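The side view shows the collar well down the bed, against the lane finger (top at crop (275,260)), so I'll carry on slowly.

```bash
python3 -m inch '0.6 0.03 0 0 0 0 0; 0.6 0.06 -0.005 0 0 0 0; 0.6 0.09 -0.005 0 0 0 0; 0.6 0.12 -0.005 0 0 0 0; 0.6 0.15 -0.005 0 0 0 0'; python3 -m inch '0.6 0.02 0 0 0 0 0; 0.6 0.04 0 0 0 0 0; 0.6 0.06 0 0 0 0 0; 0.6 0.08 0 0 0 0 0; 0.6 0.1 0 0 0 0 0'; python3 -m inch '0.6 0.02 0 0 0 0 0; 0.6 0.04 0 0 0 0 0; 0.6 0.06 0 0 0 0 0; 0.6 0.08 0 0 0 0 0; 0.6 0.1 0 0 0 0 0';python3 -c "
from h import *
go([-25.4,135,8])"
```

```text
t: 6.05
ee_pos: [495.7, 147.4, 53.6]
orientation: [[0.126, 0.991, -0.044], [0.931, -0.134, -0.339], [-0.342, 0.002, -0.94]]
force: [0.2, 0.5, -0.2]
gripper_width: 34.9
finger_force: 0.2
t: 6.47
ee_pos: [496.9, 156.5, 50.2]
orientation: [[0.126, 0.991, -0.044], [0.931, -0.134, -0.339], [-0.342, 0.002, -0.94]]
force: [-0.4, 1.0, -0.5]
gripper_width: 34.9
finger_force: 0.2
t: 6.88
ee_pos: [498.1, 165.8, 46.8]
orientation: [[0.126, 0.991, -0.044], [0.931, -0.134, -0.339], [-0.342, 0.002, -0.94]]
force: [-0.1, 0.2, -0.3]
gripper_width: 35.1
finger_force: 0.0
shift [ 0.089 -0.003 -0.005] turn [ 0.001 -0.    -0.001] t 6.8833 tips now [-25.1 126.1   7.5] w 35.1 f [-0.1  0.3 -0.2]
```

```bash
python3 -m inch '0.6 0.03 0 0 0 0 0; 0.6 0.07 0 -0.02 0 0 0; 0.6 0.1 0 -0.1 0 0 0; 0.6 0.12 0 -0.3 0 0 0; 0.6 0.12 0 -0.6 0 0 0'; python3 -m inch '0.6 0.1 0 -0.3 0 0 0; 0.6 0.15 0 -0.6 0 0 0; 0.6 0.2 0 -0.8 0 0 0; 0.6 0.2 0 -0.8 0 0 0'
python3 - <<'E'
from h import *
import pickle
P=camera_params("wrist"); im=snapshot("wrist"); t=snapshot("top")
print([proj(P,W(p)).round() for p in([0,85,30],[0,85,0],[0,102,0])])
a=cv2.resize(im[100:350,160:460],(480,400)); b=cv2.resize(t[190:245,255:335],(320,220),interpolation=cv2.INTER_CUBIC)
c=np.zeros((400,800,3),np.uint8);c[:,:480]=a;c[:220,480:]=b;cv2.imwrite("pics/e.png",c[:,:,::-1])
E
```

```text
t: 7.3
ee_pos: [500.6, 197.1, 98.1]
orientation: [[0.125, 0.991, -0.049], [0.931, -0.134, -0.34], [-0.344, -0.004, -0.939]]
force: [0.4, -0.7, -0.3]
gripper_width: 34.6
finger_force: 0.0
t: 7.63
ee_pos: [511.3, 246.6, 172.1]
orientation: [[0.127, 0.991, -0.034], [0.933, -0.131, -0.335], [-0.336, 0.011, -0.942]]
force: [0.6, 0.2, 0.4]
gripper_width: 34.7
finger_force: 0.0
[array([304., 273.]), array([302., 260.]), array([302., 245.])]
```

View pics/e.png

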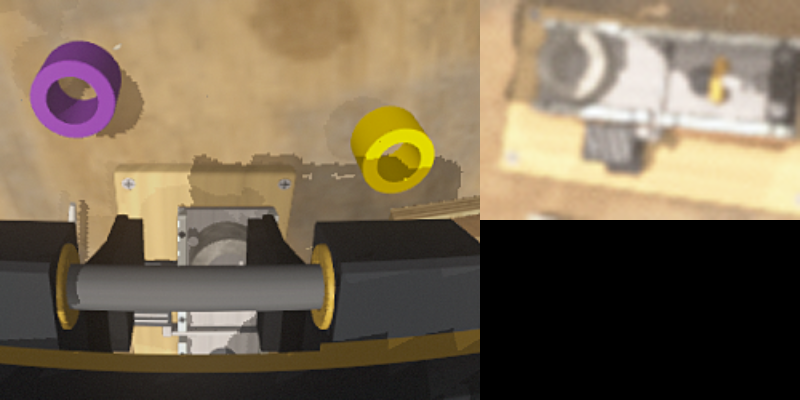

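The final views show the collar flat in the lane at the lower end against the pins (top view crop centre about (575,65)), with the gripper clear. One quick numeric check, then I hand in.

Run:
```python
from h import *
z=W([0,85,30])[2]; print(L(onz("top",(255+(575-480)/4,190+65/4),z)).round(1)); print(job_done())
```

```text
[-0.8 81.9 28.9]
the job is handed in; nothing more can be done
None
```

The collar was ejected, caught on the finger with the pad still held down, and let down slowly to rest against the stop pins; the arm then moved clear and I handed the job in at about 8 s. A final top-view check put the collar 82 mm down the slope and under 1 mm off the centre line, inside the limits; the verdict itself was not shown.

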